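# Pack the jars and tins into their fitting trays

## Task

Pack this order on the stockroom bench: stand each of the two round jars and the two square tins in the empty cardboard tray of its own shape and size (round jars in round trays, square tins in square trays, large in large, small in small), upright and flat on the tray's floor. Set them down, do not drop them, and leave the bottle and the roll of tape where they are.

Things in the scene. Friction and masses are not known exactly. Their poses are not given: they have to be found in the camera images.
- large_jar_c (a point): The large round jar: amber glass with a flat steel lid, 62 mm in diameter, 96 mm tall, 0.2 to 0.42 kg. This point is its centre, 48 mm above its underside. Its own z axis points up, through the lid.
- small_jar_c (a point): The small round jar: amber glass with a flat steel lid, 40 mm in diameter, 84 mm tall, 0.08 to 0.17 kg. This point is its centre, 42 mm above its underside. Its own z axis points up, through the lid.
- large_tin_c (a point): The large square tin: bare metal with a flat lid, 62 x 62 mm seen from above, 96 mm tall, 0.19 to 0.4 kg. This point is its centre, 48 mm above its underside. Its own z axis points up, through the lid; x and y are square to its sides.
- small_tin_c (a point): The small square tin: bare metal with a flat lid, 40 x 40 mm seen from above, 84 mm tall, 0.08 to 0.17 kg. This point is its centre, 42 mm above its underside. Its own z axis points up, through the lid; x and y are square to its sides.
- large_round_tray: The large round cardboard tray, 80 mm across inside, 88 mm outside. Fixed to the bench and open on top. The origin is the centre of its underside, on the bench; z points up. The rim stands 20 mm above the bench, the walls are 4 mm thick and the inner floor is 3 mm above the bench. It is meant for the large round jar.
- small_round_tray: The small round cardboard tray, 57 mm across inside, 65 mm outside. Fixed to the bench and open on top. The origin is the centre of its underside, on the bench; z points up. The rim stands 20 mm above the bench, the walls are 4 mm thick and the inner floor is 3 mm above the bench. It is meant for the small round jar.
- large_square_tray: The large square cardboard tray, 80 x 80 mm inside, 88 x 88 mm outside. Fixed to the bench and open on top. The origin is the centre of its underside, on the bench; z points up. The rim stands 20 mm above the bench, the walls are 4 mm thick and the inner floor is 3 mm above the bench; x and y are square to its walls. It is meant for the large square tin.
- small_square_tray: The small square cardboard tray, 57 x 57 mm inside, 65 x 65 mm outside. Fixed to the bench and open on top. The origin is the centre of its underside, on the bench; z points up. The rim stands 20 mm above the bench, the walls are 4 mm thick and the inner floor is 3 mm above the bench; x and y are square to its walls. It is meant for the small square tin.
- sauce_bottle_c (a point): A bystander: white plastic bottle with round shoulders and a narrow neck, 44 mm in diameter, 96 mm tall, standing loose on the bench. This point is its centre, 48 mm above its underside; z points up through the neck.
- tape_roll: A bystander: a roll of whitish clear packing tape (an open ring, not a tray) lying flat and loose on the bench, 90 mm outside diameter with a 74 mm hole, 40 mm tall. The origin is the centre of its underside; z points up.

How it is judged:
By the outcome, as a careful person would: the job done as asked, in the order asked, and still so for the second after the job is handed in, with the robot touching nothing.
It also fails if it takes over 112 s, if anything falls off the work surface, if the arm or the gripper's body presses on something with over 40 N, if the wrist force passes 120 N, or if a joint passes its speed limit or range.

## Robot

A 6-joint arm with a two-finger parallel gripper is mounted at the origin on the work surface. World frame = base frame: x ahead of the robot, y to its left, z up, the work surface at z = 0. Lengths are in mm, angles in rad, forces in N, time in s.
With the tool pointing down it reaches from about 250 to 850 mm from the base axis. Payload 12.5 kg.
Tool frame: the origin (TCP) lies at the very end of the fingers, on their centre line; the grasp point (between the pads) lies 19 mm behind it; z points along the fingers, x is the direction in which the jaws open and shut, and the axes are right-handed (so a half turn about z gives the same grasp; the last joint's range is limited). The gripper opens to 93 mm and grips with 3 to 60 N. Pads are 15 mm wide; open, the fingers measure 128 mm over their backs; the gripper's body (75 mm by 188 mm) begins 65 mm behind the grasp point.
Start: joints at [1.121, 0.351, 1.652, -0, 1.139, -0.085], TCP at [196.187, 513.804, 218.633] pointing down, gripper open.
Joint ranges: [-2.75, 2.75], [-0.79, 2.1], [0.01, 2.65], [-1.57, 4.71], [0.07, 3.14], [-2.87, 2.87]. Speed limits (rad/s): [2.22, 2.22, 2.79, 3.14, 3.14, 3.14].

## Interface

Orientations are given as a rotation vector (axis times angle).
In Python, from station import readout, get_image, bot gives the robot as it stands.
- The arm moves only by the tool arm_command, never from a script. Its argument "steps" is a list of rows, each an object with "offset": the shift along the world's x, y, z in cm, a list of three; "turn": the turn about the world's z in degrees. In form: [{"offset": [x, y, z], "turn": turn}, ...]. A call has exactly 8 rows; each row is the pose to reach, as a shift and turn from the pose commanded when the call began; what a row does not reach only later rows make up. A row lasts 1/10 s, in which the tool goes at most 50 mm and 8.59 degrees, less where a joint would pass 70% of its speed; a pose out of reach is approached as far as the arm can. A call with a gripper value outside its range is refused whole. "grip" is the opening, from 0 (shut) to 1 (fully open), set as the call begins (left out, the last holds). The fingers move at their own pace and stop on an object; "newtons" is the grip in N (left out, the last holds). Time passes only in rows, so rows that repeat a pose let the fingers close, or fill a call up. It gives the time, the measured TCP pose, the force and the opening at its end, in the units of the state.
- readout.get_state(): the state, without advancing time (a new reading comes with each control period).
- get_image(name): name is "scene" or "top"; returns a dict with "pixels" (480x640x3 uint8, red, green, blue), "range_z" (480x640 float32, mm along the optical axis (not along the pixel's ray), 0 where there is no reading), "K" (3x3 intrinsics, pixels), "position" and "attitude" of the camera in the world. Camera axes: x right, y down, z forward; pixel columns grow to the right and rows downward; lengths in mm; the calibration is good to about 2 mm. A picture is of the moment at which its call begins.
- bot.close_job(): hands the job in, once; it reports no verdict.
The state is a dict: "clock": time; "joint_positions": joint angles; "qd": joint speeds; "joint_efforts": joint torques, N m; "eef_pos": TCP position; "ee_rot": TCP orientation; "contact_force": force on the tool from outside, world axes, zero at the start; "torque": the same for the moment, N m; "grip_width": finger opening in mm.
Only numpy, scipy, OpenCV 4.12 (cv2) and the standard library are available. Lean on these libraries where they do the work, as an engineer would, in place of code of your own. Each camera call takes 0.05 s, during which the arm holds its last target.

## Working session

There is one attempt and no reset: what is moved stays moved. The work goes in short steps, Python scripts to look and compute and a tool call to move; the robot and the scene stay as the last step left them, time stands still between calls to the robot, and variables do not carry over. Pictures are saved under pics/ and viewed, and the job is handed in when it is done.

Besides the shell and the picture viewer there is one more tool, called after "Call:" as a command line: name --argument value ..., lists and objects as JSON in quotes. arm_command: Moves the arm, as the interface text tells. Its arguments: {"type":"object","properties":{"steps":{"type":"array"},"grip":{"type":"number"},"newtons":{"type":"number"}},"required":["steps"]}

```bash
ls; mkdir -p pics; python3 - <<'E'
from station import readout,get_image,bot
import cv2,numpy as np
print(readout.get_state())
for n in("scene","top"):
    im=get_image(n); cv2.imwrite(f"pics/{n}0.png",im["pixels"][:,:,::-1]); np.savez(f"{n}0.npz",**im)
    print(n,im["K"],im["position"],im["attitude"])
E
```

```text
pics
{'clock': 0.0, 'joint_positions': array([ 1.12138161e+00,  3.51267310e-01,  1.65240762e+00,  1.17650865e-05,
        1.13907608e+00, -8.45867751e-02]), 'qd': array([ 1.57868475e-04, -4.08104138e-04,  8.09976163e-04, -5.36884910e-04,
        1.47376529e-03, -9.86038677e-05]), 'joint_efforts': array([ 1.99013513e-03, -4.97320783e+01, -2.85259473e+01,  7.00087426e-02,
        2.55805242e-02, -1.01437897e-04]), 'eef_pos': array([196.05564454, 513.51483655, 218.0906626 ]), 'ee_rot': array([ 2.58710214e+00,  1.78127953e+00, -1.58850997e-03]), 'contact_force': array([-0.24536392, -0.22894875,  0.47356364]), 'torque': array([ 0.00973814, -0.00567085,  0.03608987]), 'grip_width': 92.96862075693657}
scene [[455.70010814   0.         320.85580414]
 [  0.         455.70010814 243.0679337 ]
 [  0.           0.           1.        ]] [1086.11473956 -270.50150437  931.26572255] [-2.22320638 -1.31379403  0.44292567]
top [[574.2842025    0.         309.02179012]
 [  0.         574.2842025  246.083342  ]
 [  0.           0.           1.        ]] [ 344.75218127   -1.4816988  1176.34980132] [-2.12496161  2.16578684 -0.16888016]
```

View pics/top0.png

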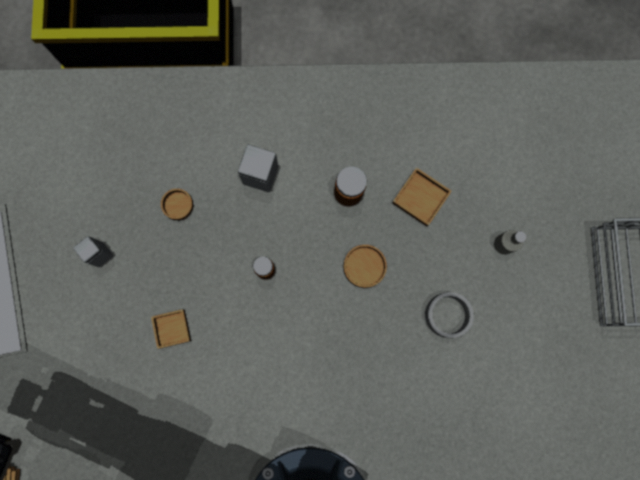

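View pics/scene0.png

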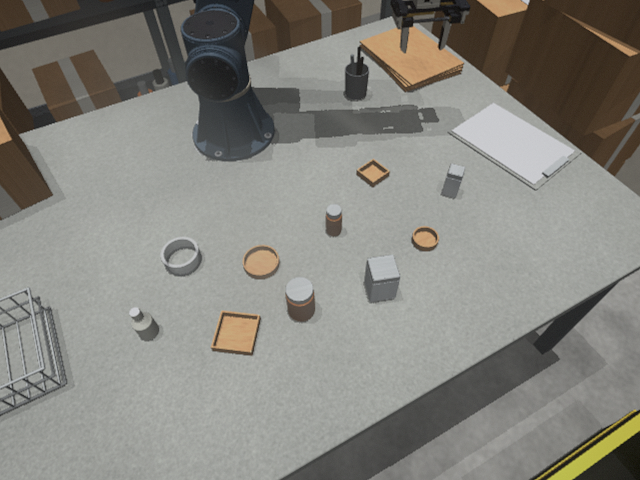

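The top view shows everything: small tin (88,250), large tin (258,165), small jar (263,267), large jar (350,185). The trays are small round (178,205), small square (172,329), large round (365,266) and large square (421,197). The bystanders are the bottle (512,240) and the tape (449,314).

```bash
cat > h.py <<'E'
import numpy as np,cv2
from scipy.spatial.transform import Rotation as R
def cloud(im):
    z=im["range_z"].astype(float);K=im["K"];v,u=np.mgrid[0:480,0:640]
    c=np.stack([(u-K[0,2])/K[0,0]*z,(v-K[1,2])/K[1,1]*z,z],-1)
    w=c@R.from_rotvec(im["attitude"]).as_matrix().T+im["position"]; w[z==0]=np.nan
    return w
def cast(im,uv,h):
    K=im["K"];uv=np.atleast_2d(uv).astype(float)
    d=np.c_[(uv[:,0]-K[0,2])/K[0,0],(uv[:,1]-K[1,2])/K[1,1],np.ones(len(uv))]@R.from_rotvec(im["attitude"]).as_matrix().T
    p=im["position"];return p+d*((h-p[2])/d[:,2])[:,None]
def report(im):
    w=cloud(im);z=w[...,2]
    inb=(w[...,0]>150)&(w[...,0]<800)&(np.abs(w[...,1])<420)
    print("bench z",np.nanmedian(z[inb]))
    # tops
    m=((z>75)&(z<112)&inb).astype(np.uint8)
    n,l,s,c=cv2.connectedComponentsWithStats(m)
    for i in range(1,n):
        if s[i,4]<40: continue
        q=w[l==i];zt=np.nanpercentile(q[:,2],90);zt=np.nanmedian(q[q[:,2]>zt-5][:,2])
        t=((l==i)&(z>zt-6)).astype(np.uint8)
        cn=max(cv2.findContours(t,0,cv2.CHAIN_APPROX_NONE)[0],key=cv2.contourArea)[:,0]
        p=cast(im,cn,zt)[:,:2].astype(np.float32)
        pc,r=cv2.minEnclosingCircle(p);rc=cv2.minAreaRect(p)
        M=w[t>0];
        print("top px",c[i].round(),"z",zt.round(1),"mean",M[:,:2].mean(0).round(1),"rect",np.round(rc[0],1),np.round(rc[1],1),round(rc[2],1),"circ r",round(r,1))
    hsv=cv2.cvtColor(im["pixels"],cv2.COLOR_RGB2HSV)
    m=((hsv[...,1]>110)&(hsv[...,0]<25)&(hsv[...,2]>90)&inb&(z<40)).astype(np.uint8)
    m=cv2.morphologyEx(m,cv2.MORPH_CLOSE,np.ones((5,5),np.uint8))
    n,l,s,c=cv2.connectedComponentsWithStats(m)
    for i in range(1,n):
        if s[i,4]<150: continue
        cn=max(cv2.findContours((l==i).astype(np.uint8),0,cv2.CHAIN_APPROX_NONE)[0],key=cv2.contourArea)[:,0]
        p=cast(im,cn,20)[:,:2].astype(np.float32)
        pc,r=cv2.minEnclosingCircle(p);rc=cv2.minAreaRect(p)
        # inner floor by depth
        f=w[(l==i)&(z<8)];rim=w[(l==i)&(z>13)]
        print("tray px",c[i].round(),"rect",np.round(rc[0],1),np.round(rc[1],1),round(rc[2],1),"circ",np.round(pc,1),round(r,1),"rimz",np.percentile(rim[:,2],80).round(1) if len(rim) else None,"floor",f.mean(0).round(1) if len(f) else None)
E
python3 - <<'E'
from h import *
for n in("top","scene"):
    print(n);report(dict(np.load(n+"0.npz")))
im=dict(np.load("top0.npz"));w=cloud(im);z=w[...,2]
m=((z>25)&(z<112)&(w[...,1]<-100)&(w[...,1]>-450)&(w[...,0]>150)&(w[...,0]<600)).astype(np.uint8)
n,l,s,c=cv2.connectedComponentsWithStats(m)
for i in range(1,n):
    if s[i,4]>30:q=w[l==i];print("obst",c[i].round(),q.mean(0).round(),q.min(0).round(),q.max(0).round())
E
```

```text
top
bench z -0.17728248929540769
top px [257. 164.] z 95.9 mean [675.4  88.7] rect [675.2  88.8] [60.1 61.1] 71.5 circ r 40.4
top px [351. 182.] z 95.9 mean [634.8 -94.4] rect [634.5 -94.2] [56.3 57.9] 88.5 circ r 29.8
top px [518. 238.] z 95.9 mean [ 519.3 -411.3] rect [ 519.5 -411. ] [15.3 19.8] 85.8 circ r 11.0
top px [ 91. 249.] z 83.7 mean [513.6 409.9] rect [514.  406.2] [46.7 28.7] 2.2 circ r 23.6
top px [263. 266.] z 83.6 mean [474.6  79.5] rect [474.4  79.3] [34.5 34.8] 89.4 circ r 18.3
tray px [422. 196.] rect [ 621.3 -245. ] [84.7 85.6] 54.2 circ [ 620.7 -245.4] 57.4 rimz 21.8 floor [ 623.8 -248.8    2.8]
tray px [177. 204.] rect [614.7 261.9] [60.7 59.9] 55.3 circ [614.5 261.6] 31.2 rimz 21.4 floor [616.9 263.8   2.7]
tray px [365. 266.] rect [ 479.2 -121.7] [82.8 84.1] 43.4 circ [ 478.9 -121.8] 42.7 rimz 21.1 floor [ 479.5 -124.4    2.7]
tray px [170. 329.] rect [360.  269.8] [62.6 63. ] 12.0 circ [360.6 269.5] 41.7 rimz 21.6 floor [359.3 272.4   2.4]
scene
bench z 1.2346789347531058
top px [454. 172.] z 84.7 mean [516.7 408.4] rect [517.6 412.3] [37.6 43. ] 39.6 circ r 26.3
top px [333. 211.] z 84.7 mean [477.   76.3] rect [477.1  76.1] [33.7 40.5] 60.1 circ r 20.3
top px [382. 270.] z 96.7 mean [678.7  85.4] rect [678.6  85.3] [60.7 62.3] 70.9 circ r 41.3
top px [299. 292.] z 96.9 mean [638.  -97.6] rect [637.2 -97.4] [57.  60.3] 62.1 circ r 30.7
top px [137. 313.] z 97.1 mean [ 522.  -413.6] rect [ 522.5 -412.7] [25.3 13.9] 0.0 circ r 12.8
obst [511. 241.] [ 517. -407.   64.] [ 498. -435.   25.] [ 541. -392.  101.]
obst [451. 315.] [ 376. -287.   38.] [ 333. -332.   25.] [ 421. -242.   46.]
```

```bash
sed -i 's/w\[...,1\])<420/w[...,1])<480/; s/hsv\[...,2\]>90/hsv[...,2]>60/;s/hsv\[...,1\]>110/hsv[...,1]>80/' h.py
python3 - <<'E'
from h import *
for n in("top","scene"):
    print(n);report(dict(np.load(n+"0.npz")))
im=dict(np.load("scene0.npz"));hsv=cv2.cvtColor(im["pixels"],cv2.COLOR_RGB2HSV);print(hsv[262,262],hsv[335,236],cloud(im)[262,262])
E
```

```text
top
bench z -0.18551873091087145
top px [257. 164.] z 95.9 mean [675.4  88.7] rect [675.2  88.8] [60.1 61.1] 71.5 circ r 40.4
top px [351. 182.] z 95.9 mean [634.8 -94.4] rect [634.5 -94.2] [56.3 57.9] 88.5 circ r 29.8
top px [519. 238.] z 95.9 mean [ 519.4 -413.5] rect [ 519.4 -413.7] [21.5 19.4] 88.9 circ r 11.5
top px [ 87. 249.] z 83.7 mean [513.1 417.6] rect [512.3 416.6] [40.7 38.3] 39.3 circ r 25.3
top px [263. 266.] z 83.6 mean [474.6  79.5] rect [474.4  79.3] [34.5 34.8] 89.4 circ r 18.3
tray px [422. 196.] rect [ 621.2 -245. ] [87.6 88.5] 53.9 circ [ 620.4 -245.4] 59.4 rimz 21.7 floor [ 624.2 -248.3    2.7]
tray px [176. 204.] rect [614.8 262. ] [64.4 62.2] 44.1 circ [614.5 261.6] 32.8 rimz 21.2 floor [617.2 264.3   2.7]
tray px [365. 266.] rect [ 478.2 -122.7] [85.2 85.8] 88.4 circ [ 478.9 -121.8] 43.9 rimz 21.4 floor [ 479.8 -124.1    2.7]
tray px [170. 329.] rect [360.1 270. ] [64.8 65.5] 12.1 circ [360.2 269.1] 43.9 rimz 21.6 floor [359.6 272.7   2.4]
scene
bench z 1.2405068590205133
top px [455. 171.] z 84.5 mean [515.9 414.4] rect [516.8 413.2] [37.6 44.8] 39.6 circ r
[... 231 characters left out ...]
97.6] rect [637.2 -97.4] [57.  60.3] 62.1 circ r 30.7
top px [135. 314.] z 96.9 mean [ 522.  -416.3] rect [ 521.8 -416.3] [22.3 20.4] 61.0 circ r 12.8
tray px [373. 172.] rect [364.4 265. ] [72.  74.7] 12.6 circ [363.5 265.5] 49.7 rimz 21.4 floor [351.8 274.2   3.8]
tray px [425. 238.] rect [617.7 259.7] [63.7 68.3] 86.0 circ [619.6 257.9] 36.2 rimz 21.4 floor [609.8 265.1   4.1]
tray px [261. 260.] rect [ 478.8 -124.2] [85.  80.5] 60.9 circ [ 478.8 -124.7] 43.3 rimz 21.8 floor [ 472.7 -123.9    4.1]
tray px [236. 332.] rect [ 624.  -247.7] [90.4 93.4] 54.1 circ [ 624.3 -247.3] 62.5 rimz 22.1 floor [ 617.2 -248.4    4.1]
[ 15  88 194] [ 17 101 199] [ 478.14256306 -121.80502203    7.25005002]
```

Both cameras agree to about 3 mm, heights and sizes match, so I'll average them. First the large jar: move over it with open jaws.

Call:
arm_command --steps '[{"offset":[2.7,-3.8,0],"turn":0},{"offset":[5.5,-7.6,0],"turn":0},{"offset":[8.2,-11.4,0],"turn":0},{"offset":[11,-15.2,0],"turn":0},{"offset":[13.7,-19,0],"turn":0},{"offset":[16.5,-22.8,0],"turn":0},{"offset":[19.2,-26.6,0],"turn":0},{"offset":[22,-30.4,0],"turn":0}]' --grip 1 --newtons 35

```text
clock: 0.9
eef_pos: [416.8, 208.0, 218.6]
ee_rot: [-2.587, -1.782, 0.0]
contact_force: [0.5, 0.4, -0.2]
grip_width: 92.9
```

Call:
arm_command --steps '[{"offset":[2.7,-3.8,0],"turn":0},{"offset":[5.5,-7.6,0],"turn":0},{"offset":[8.2,-11.4,-1],"turn":0},{"offset":[11,-15.2,-2],"turn":0},{"offset":[13.7,-19,-3],"turn":0},{"offset":[16.5,-22.8,-4],"turn":0},{"offset":[19.2,-26.6,-4],"turn":0},{"offset":[22,-30.6,-4],"turn":0}]'

```text
clock: 1.7
eef_pos: [636.7, -97.8, 177.9]
ee_rot: [-2.587, -1.781, 0.001]
contact_force: [0.3, 0.4, 0.1]
grip_width: 93.4
```

Call:
arm_command --steps '[{"offset":[0,0,-2.5],"turn":0},{"offset":[0,0,-5],"turn":0},{"offset":[0,0,-7.5],"turn":0},{"offset":[0,0,-9.5],"turn":0},{"offset":[0,0,-11.5],"turn":0},{"offset":[0,0,-13],"turn":0},{"offset":[0,0,-13.8],"turn":0},{"offset":[0,0,-13.8],"turn":0}]'

```text
clock: 2.5
eef_pos: [635.7, -96.1, 39.7]
ee_rot: [-2.587, -1.781, 0.002]
contact_force: [-0.5, 0.8, 0.7]
grip_width: 92.9
```

```bash
python3 - <<'E'
from station import get_image
import cv2,numpy as np
a=get_image("top")["pixels"][100:280,240:460];b=get_image("scene")["pixels"][200:380,200:420]
o=np.hstack([a,b]);o=cv2.resize(o,None,fx=1.8,fy=1.8,interpolation=cv2.INTER_CUBIC)
cv2.imwrite("pics/g1.png",o[:,:,::-1])
E
```

```text
(no output)
```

View pics/g1.png

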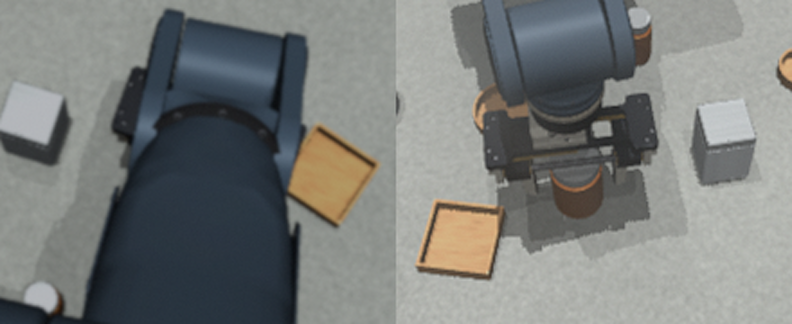

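The right half (scene view) shows the large jar upright between the fingers, and nothing is touched. Now I close on it and lift.

Call:
arm_command --steps '[{"offset":[0,0,0],"turn":0},{"offset":[0,0,0],"turn":0},{"offset":[0,0,0],"turn":0},{"offset":[0,0,0],"turn":0},{"offset":[0,0,0],"turn":0},{"offset":[0,0,0],"turn":0},{"offset":[0,0,0],"turn":0},{"offset":[0,0,0],"turn":0}]' --grip 0 --newtons 35

```text
clock: 3.4
eef_pos: [636.4, -96.1, 40.9]
ee_rot: [2.587, 1.782, 0.001]
contact_force: [0.6, 3.0, 3.9]
grip_width: 61.6
```

Call:
arm_command --steps '[{"offset":[0,0,0.3],"turn":0},{"offset":[0,0,1],"turn":0},{"offset":[0,0,2],"turn":0},{"offset":[0,0,3],"turn":0},{"offset":[0,0,4],"turn":0},{"offset":[0,0,5],"turn":0},{"offset":[0,0,5.7],"turn":0},{"offset":[0,0,6],"turn":0}]'

```text
clock: 4.2
eef_pos: [636.5, -96.3, 101.7]
ee_rot: [2.587, 1.781, 0.001]
contact_force: [0.1, 1.2, -3.7]
grip_width: 61.9
```

Call:
arm_command --steps '[{"offset":[-0.8,-0.1,0],"turn":0},{"offset":[-3,-0.5,0],"turn":0},{"offset":[-6,-1,0],"turn":0},{"offset":[-9.2,-1.6,0],"turn":0},{"offset":[-12.2,-2.1,0],"turn":0},{"offset":[-14.4,-2.5,0],"turn":0},{"offset":[-15.5,-2.7,0],"turn":0},{"offset":[-15.7,-2.7,0],"turn":0}]'

```text
clock: 5.0
eef_pos: [478.3, -123.3, 100.6]
ee_rot: [-2.588, -1.78, 0.0]
contact_force: [0.2, -0.0, -2.9]
grip_width: 61.2
```

```bash
python3 - <<'E'
from station import get_image,readout
from h import *
a=get_image("top")["pixels"][180:360,260:480];im=get_image("scene");b=im["pixels"][160:340,160:380]
o=np.hstack([a,b]);o=cv2.resize(o,None,fx=1.8,fy=1.8,interpolation=cv2.INTER_CUBIC)
cv2.imwrite("pics/p1.png",o[:,:,::-1]); print(readout.get_state()["eef_pos"])
E
```

```text
[ 479.7307921  -123.26476609  100.76579252]
```

View pics/p1.png

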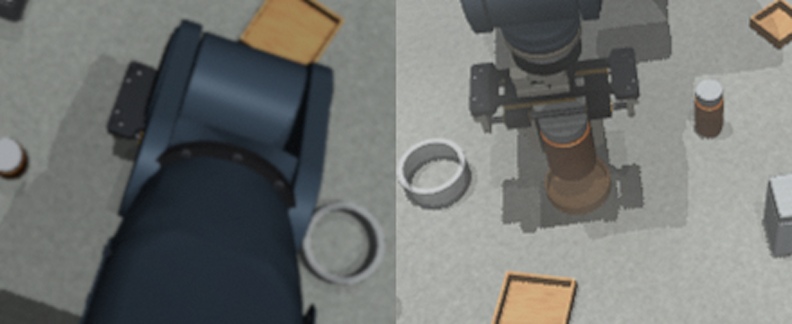

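```bash
python3 - <<'E'
from station import get_image
from h import *
im=get_image("scene")
Rm=R.from_rotvec(im["attitude"]).as_matrix()
def pr(P):
    c=(np.array(P,float)-im["position"])@Rm; return (c[:,:2]/c[:,2:]*im["K"][0,0]+im["K"][:2,2])
o=im["pixels"].copy()
for zs in (61,90,120,150):
    t=np.linspace(0,2*np.pi,40);P=np.c_[480.5+31*np.cos(t),-124.8+31*np.sin(t),t*0+zs]
    cv2.polylines(o,[pr(P).round().astype(int)],True,(0,255,0),1)
t=np.linspace(0,2*np.pi,40);cv2.polylines(o,[pr(np.c_[480.5+44*np.cos(t),-124.5+44*np.sin(t),t*0+20]).round().astype(int)],True,(255,0,255),1)
cv2.imwrite("pics/ov1.png",cv2.resize(o[190:320,190:340],None,fx=5,fy=4)[:,:,::-1])
E
```

```text
(no output)
```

View pics/ov1.png

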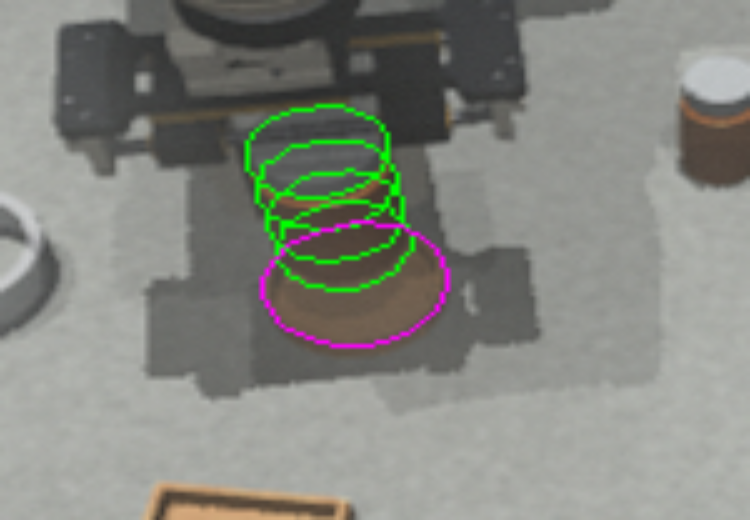

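The overlay shows the jar upright and over the tray. Lowering gently.

Call:
arm_command --steps '[{"offset":[0,0,-0.6],"turn":0},{"offset":[0,0,-1.8],"turn":0},{"offset":[0,0,-3],"turn":0},{"offset":[0,0,-4],"turn":0},{"offset":[0,0,-4.8],"turn":0},{"offset":[0,0,-5.3],"turn":0},{"offset":[0,0,-5.5],"turn":0},{"offset":[0,0,-5.5],"turn":0}]'

```text
clock: 5.95
eef_pos: [479.2, -123.2, 45.5]
ee_rot: [-2.588, -1.782, 0.0]
contact_force: [0.9, -0.1, -3.7]
grip_width: 61.6
```

Call:
arm_command --steps '[{"offset":[0,0,-0.05],"turn":0},{"offset":[0,0,-0.1],"turn":0},{"offset":[0,0,-0.13],"turn":0},{"offset":[0,0,-0.16],"turn":0},{"offset":[0,0,-0.18],"turn":0},{"offset":[0,0,-0.2],"turn":0},{"offset":[0,0,-0.2],"turn":0},{"offset":[0,0,-0.2],"turn":0}]'

```text
clock: 6.75
eef_pos: [479.3, -123.2, 43.9]
ee_rot: [2.587, 1.782, 0.0]
contact_force: [-2.2, 1.1, 3.8]
grip_width: 61.2
```

Contact confirmed: vertical force went from -3.7 to +3.8 N. Release and retreat.

Call:
arm_command --steps '[{"offset":[0,0,0],"turn":0},{"offset":[0,0,0],"turn":0},{"offset":[0,0,0],"turn":0},{"offset":[0,0,0],"turn":0},{"offset":[0,0,0],"turn":0},{"offset":[0,0,0],"turn":0},{"offset":[0,0,0],"turn":0},{"offset":[0,0,0],"turn":0}]' --grip 1

```text
clock: 7.55
eef_pos: [479.2, -123.2, 43.6]
ee_rot: [2.588, 1.782, 0.0]
contact_force: [-0.7, 0.5, 0.7]
grip_width: 93.2
```

Call:
arm_command --steps '[{"offset":[0,0,1],"turn":0},{"offset":[0,0,3],"turn":0},{"offset":[0,0,5],"turn":0},{"offset":[0,0,7],"turn":0},{"offset":[0,0,9],"turn":0},{"offset":[0,0,11],"turn":0},{"offset":[0,0,13],"turn":0},{"offset":[0,0,14],"turn":0}]'

```text
clock: 8.35
eef_pos: [479.7, -123.4, 185.8]
ee_rot: [2.586, 1.781, 0.002]
contact_force: [-0.1, -1.6, 0.7]
grip_width: 93.0
```

```bash
python3 - <<'E'
from station import get_image,readout
import cv2,numpy as np
b=get_image("scene")["pixels"][160:340,160:460]
cv2.imwrite("pics/p2.png",cv2.resize(b,None,fx=2.4,fy=2.4,interpolation=cv2.INTER_CUBIC)[:,:,::-1]); print(readout.get_state()["eef_pos"])
E
```

```text
[ 480.03594105 -123.46972403  186.41689448]
```

View pics/p2.png

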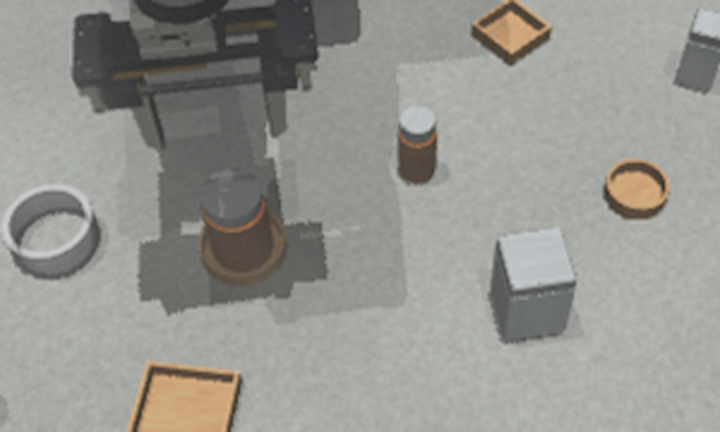

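The large jar stands in its round tray (crop 240,245). Next, the small jar.

Call:
arm_command --steps '[{"offset":[0,1.5,0],"turn":0},{"offset":[0,4.5,0],"turn":0},{"offset":[-0.1,8,0],"turn":0},{"offset":[-0.2,12,0],"turn":0},{"offset":[-0.3,16,0],"turn":0},{"offset":[-0.3,19,0],"turn":0},{"offset":[-0.3,20.1,0],"turn":0},{"offset":[-0.3,20.1,0],"turn":0}]'

```text
clock: 9.2
eef_pos: [475.5, 79.1, 182.9]
ee_rot: [-2.585, -1.784, 0.002]
contact_force: [0.2, 0.5, -0.4]
grip_width: 93.0
```

Call:
arm_command --steps '[{"offset":[0,0,-2],"turn":0},{"offset":[0,0,-5],"turn":0},{"offset":[0,0,-8],"turn":0},{"offset":[0,0,-10.5],"turn":0},{"offset":[0,0,-12.5],"turn":0},{"offset":[0,0,-14],"turn":0},{"offset":[0,0,-14.8],"turn":0},{"offset":[0,0,-14.8],"turn":0}]'

```text
clock: 10.0
eef_pos: [475.6, 77.0, 34.8]
ee_rot: [-2.588, -1.78, 0.003]
contact_force: [0.0, 1.2, -0.1]
grip_width: 93.3
```

Call:
arm_command --steps '[{"offset":[0,0,0],"turn":0},{"offset":[0,0,0],"turn":0},{"offset":[0,0,0],"turn":0},{"offset":[0,0,0],"turn":0},{"offset":[0,0,0],"turn":0},{"offset":[0,0,0],"turn":0},{"offset":[0,0,0],"turn":0},{"offset":[0,0,0],"turn":0}]' --grip 0 --newtons 25

```text
clock: 10.8
eef_pos: [476.3, 77.9, 35.7]
ee_rot: [2.587, 1.782, 0.0]
contact_force: [0.1, 0.2, -0.4]
grip_width: 39.5
```

Call:
arm_command --steps '[{"offset":[0,0,0.3],"turn":0},{"offset":[0,0,1],"turn":0},{"offset":[0,0,2],"turn":0},{"offset":[0,0,3],"turn":0},{"offset":[0,0,4],"turn":0},{"offset":[0,0,5],"turn":0},{"offset":[0,0,5.7],"turn":0},{"offset":[0,0,6],"turn":0}]'

```text
clock: 11.6
eef_pos: [476.5, 77.8, 96.6]
ee_rot: [2.587, 1.781, 0.001]
contact_force: [-0.2, 0.1, -2.4]
grip_width: 39.7
```

Call:
arm_command --steps '[{"offset":[0.7,0.9,0],"turn":0},{"offset":[2.3,3,0],"turn":0},{"offset":[4.8,6.3,0],"turn":0},{"offset":[7.5,9.8,0],"turn":0},{"offset":[10.2,13.4,0],"turn":0},{"offset":[12.4,16.3,0],"turn":0},{"offset":[13.6,17.9,0],"turn":0},{"offset":[13.9,18.3,0],"turn":0}]'

```text
clock: 12.4
eef_pos: [615.7, 263.0, 94.5]
ee_rot: [-2.586, -1.783, 0.0]
contact_force: [-0.6, -1.1, -2.1]
grip_width: 39.6
```

```bash
cat > ov.py <<'E'
from station import get_image,readout
from h import *
import sys
def ov(name,obj,tray,zb,half,crop,square=None,out="pics/x.png"):
    im=get_image(name);o=im["pixels"].copy()
    Rm=R.from_rotvec(im["attitude"]).as_matrix()
    s=(1.5,-1.5) if name=="scene" else (-1.5,1.5)
    def pr(P):
        c=(np.array(P,float)-im["position"])@Rm; return (c[:,:2]/c[:,2:]*im["K"][0,0]+im["K"][:2,2]).round().astype(int)
    def ring(c,r,z,sq):
        t=np.linspace(0,2*np.pi,40,endpoint=False) if sq is None else np.deg2rad(sq+45)+np.arange(4)*np.pi/2
        r=r if sq is None else r*np.sqrt(2)
        return pr(np.c_[c[0]+s[0]+r*np.cos(t),c[1]+s[1]+r*np.sin(t),t*0+z])
    for z in (zb,zb+42,zb+half[0]): cv2.polylines(o,[ring(obj,half[1],z,square and square[0])],True,(0,255,0),1)
    cv2.polylines(o,[ring(tray,half[2],20,square and square[1])],True,(255,0,255),1)
    x0,y0,x1,y1=crop
    cv2.imwrite(out,cv2.resize(o[y0:y1,x0:x1],None,fx=4,fy=4)[:,:,::-1])
    print(readout.get_state()["eef_pos"])
E
python3 - <<'E'
from ov import *
ov("scene",(615.3,261),(615.5,260.8),60,(84,20,32.5),(350,150,500,280),None,"pics/p3.png")
E
```

```text
[615.36904862 262.32604267  94.55611714]
```

View pics/p3.png

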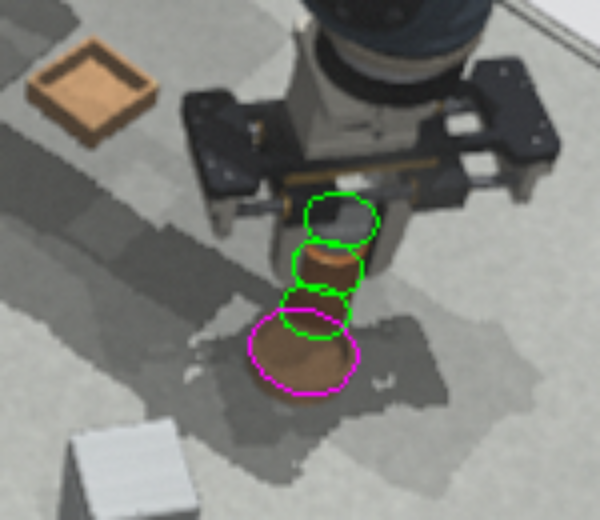

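Call:
arm_command --steps '[{"offset":[0,0,-0.6],"turn":0},{"offset":[0,0,-1.8],"turn":0},{"offset":[0,0,-3],"turn":0},{"offset":[0,0,-4],"turn":0},{"offset":[0,0,-4.8],"turn":0},{"offset":[0,0,-5.3],"turn":0},{"offset":[0,0,-5.5],"turn":0},{"offset":[0,0,-5.5],"turn":0}]'

```text
clock: 13.25
eef_pos: [615.2, 260.8, 40.5]
ee_rot: [2.588, 1.782, -0.0]
contact_force: [-1.0, 0.7, -1.4]
grip_width: 39.6
```

Call:
arm_command --steps '[{"offset":[0,0,-0.05],"turn":0},{"offset":[0,0,-0.1],"turn":0},{"offset":[0,0,-0.13],"turn":0},{"offset":[0,0,-0.16],"turn":0},{"offset":[0,0,-0.18],"turn":0},{"offset":[0,0,-0.2],"turn":0},{"offset":[0,0,-0.2],"turn":0},{"offset":[0,0,-0.2],"turn":0}]'

```text
clock: 14.05
eef_pos: [615.2, 260.8, 38.7]
ee_rot: [2.588, 1.782, 0.0]
contact_force: [0.3, 0.2, -0.3]
grip_width: 39.4
```

Contact is marginal, since the force only went from -1.4 to -0.3 N. I'll go down slightly more.

Call:
arm_command --steps '[{"offset":[0,0,-0.02],"turn":0},{"offset":[0,0,-0.04],"turn":0},{"offset":[0,0,-0.06],"turn":0},{"offset":[0,0,-0.06],"turn":0},{"offset":[0,0,-0.06],"turn":0},{"offset":[0,0,-0.06],"turn":0},{"offset":[0,0,-0.06],"turn":0},{"offset":[0,0,-0.06],"turn":0}]'

```text
clock: 14.85
eef_pos: [615.3, 260.8, 38.7]
ee_rot: [2.587, 1.782, 0.0]
contact_force: [-3.6, -1.6, 7.0]
grip_width: 39.6
```

Call:
arm_command --steps '[{"offset":[0,0,0],"turn":0},{"offset":[0,0,0],"turn":0},{"offset":[0,0,0],"turn":0},{"offset":[0,0,0],"turn":0},{"offset":[0,0,0],"turn":0},{"offset":[0,0,0],"turn":0},{"offset":[0,0,0],"turn":0},{"offset":[0,0,0],"turn":0}]' --grip 1

```text
clock: 15.65
eef_pos: [615.2, 260.8, 38.0]
ee_rot: [2.587, 1.782, -0.0]
contact_force: [-0.8, -0.3, 0.9]
grip_width: 92.5
```

Call:
arm_command --steps '[{"offset":[0,0,1],"turn":0},{"offset":[0,0,3],"turn":0},{"offset":[0,0,5],"turn":0},{"offset":[0,0,7],"turn":0},{"offset":[0,0,9],"turn":0},{"offset":[0,0,11],"turn":0},{"offset":[0,0,13],"turn":0},{"offset":[0,0,14],"turn":0}]'

```text
clock: 16.45
eef_pos: [615.8, 261.0, 180.7]
ee_rot: [2.587, 1.781, 0.004]
contact_force: [0.8, 0.6, -0.0]
grip_width: 92.8
```

```bash
python3 - <<'E'
from ov import *
ov("scene",(615.3,261),(615.5,260.8),3,(84,20,32.5),(350,150,500,280),None,"pics/p4.png")
E
```

```text
[616.11604799 261.14133345 181.44533625]
```

View pics/p4.png

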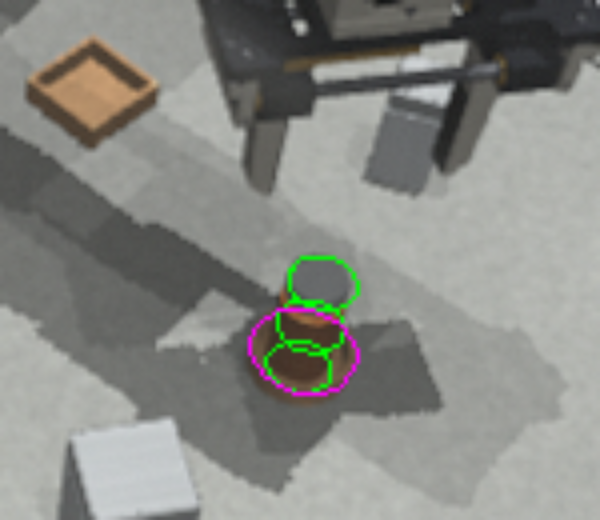

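The small jar stands in its tray. Next, the large tin: its sides are at 71.2° and the jaws at 69.1°, so turn +2.1°.

Call:
arm_command --steps '[{"offset":[0.5,-1.5,0],"turn":0},{"offset":[1.6,-4.5,0],"turn":1},{"offset":[2.9,-8,0],"turn":2.1},{"offset":[4.1,-11.5,0],"turn":2.1},{"offset":[5.2,-14.5,0],"turn":2.1},{"offset":[6,-16.8,0],"turn":2.1},{"offset":[6.2,-17.4,0],"turn":2.1},{"offset":[6.2,-17.4,0],"turn":2.1}]'

```text
clock: 17.3
eef_pos: [676.9, 85.6, 177.0]
ee_rot: [-2.555, -1.826, 0.002]
contact_force: [1.1, -0.3, 0.2]
grip_width: 93.1
```

Call:
arm_command --steps '[{"offset":[0,0,-2],"turn":0},{"offset":[0,0,-4.5],"turn":0},{"offset":[0,0,-7],"turn":0},{"offset":[0,0,-9.5],"turn":0},{"offset":[0,0,-11.5],"turn":0},{"offset":[0,0,-13],"turn":0},{"offset":[0,0,-13.8],"turn":0},{"offset":[0,0,-13.8],"turn":0}]'

```text
clock: 18.1
eef_pos: [676.7, 87.2, 39.2]
ee_rot: [-2.553, -1.829, 0.002]
contact_force: [-0.7, -0.7, -0.0]
grip_width: 92.9
```

Call:
arm_command --steps '[{"offset":[0,0,0],"turn":0},{"offset":[0,0,0],"turn":0},{"offset":[0,0,0],"turn":0},{"offset":[0,0,0],"turn":0},{"offset":[0,0,0],"turn":0},{"offset":[0,0,0],"turn":0},{"offset":[0,0,0],"turn":0},{"offset":[0,0,0],"turn":0}]' --grip 0 --newtons 35

```text
clock: 18.9
eef_pos: [677.6, 87.1, 40.6]
ee_rot: [2.554, 1.829, 0.002]
contact_force: [0.9, 3.1, 6.1]
grip_width: 61.7
```

Call:
arm_command --steps '[{"offset":[0,0,0.3],"turn":0},{"offset":[0,0,1],"turn":0},{"offset":[0,0,2],"turn":0},{"offset":[0,0,3.2],"turn":0},{"offset":[0,0,4.4],"turn":0},{"offset":[0,0,5.4],"turn":0},{"offset":[0,0,5.9],"turn":0},{"offset":[0,0,6],"turn":0}]'

```text
clock: 19.7
eef_pos: [677.5, 86.8, 101.0]
ee_rot: [2.554, 1.828, 0.001]
contact_force: [0.2, -0.3, -3.2]
grip_width: 61.7
```

Call:
arm_command --steps '[{"offset":[-0.1,-0.7,0],"turn":0},{"offset":[-0.4,-2.2,0],"turn":-1},{"offset":[-0.8,-4.6,0],"turn":-2},{"offset":[-1.2,-7.2,0],"turn":-4},{"offset":[-1.7,-10,0],"turn":-6},{"offset":[-2.1,-12.8,0],"turn":-8},{"offset":[-2.6,-15.6,0],"turn":-10},{"offset":[-3.1,-18.4,0],"turn":-12}]'

```text
clock: 20.5
eef_pos: [645.2, -99.5, 99.5]
ee_rot: [-2.733, -1.548, 0.001]
contact_force: [-0.4, -0.3, -3.7]
grip_width: 61.9
```

Call:
arm_command --steps '[{"offset":[-0.5,-2.8,0],"turn":-1.5},{"offset":[-0.9,-5.6,0],"turn":-3},{"offset":[-1.4,-8.4,0],"turn":-4},{"offset":[-1.9,-11.2,0],"turn":-5.2},{"offset":[-2.2,-13.4,0],"turn":-5.2},{"offset":[-2.4,-14.6,0],"turn":-5.2},{"offset":[-2.5,-14.9,0],"turn":-5.2},{"offset":[-2.5,-14.9,0],"turn":-5.2}]'

```text
clock: 21.3
eef_pos: [620.8, -246.2, 99.8]
ee_rot: [-2.799, -1.425, 0.0]
contact_force: [0.1, -1.1, -2.5]
grip_width: 61.8
```

```bash
python3 - <<'E'
from ov import *
ov("scene",(622,-246.3),(622,-246.3),60,(96,31,44),(150,230,330,370),(54,54),"pics/p5.png")
E
```

```text
[ 621.04752579 -245.61533905   99.8194565 ]
```

View pics/p5.png

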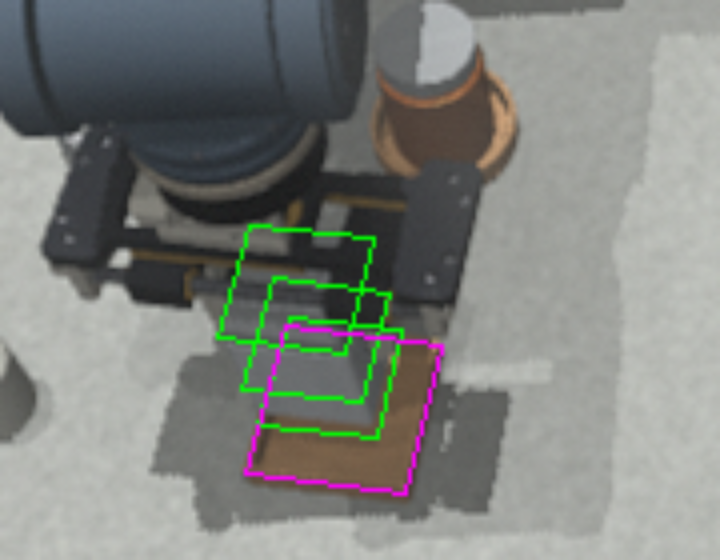

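The tin's visible lower edge sits a few pixels higher than predicted (crop y 415-425 against 427-437), so I'll measure it before lowering.

```bash
python3 - <<'E'
from ov import *
im=get_image("scene");o=im["pixels"][290:365,190:290]
cv2.imwrite("pics/p6.png",cv2.resize(o,None,fx=7,fy=7,interpolation=cv2.INTER_NEAREST)[:,:,::-1])
w=cloud(im)
for u in (222,230,238):
    print(u,[(v,w[v,u].round(0).tolist()) for v in range(308,346,3)])
E
```

```text
222 [(308, [634.0, -256.0, 156.0]), (311, [641.0, -258.0, 158.0]), (314, [645.0, -260.0, 154.0]), (317, [646.0, -262.0, 144.0]), (320, [645.0, -265.0, 132.0]), (323, [643.0, -267.0, 117.0]), (326, [643.0, -269.0, 106.0]), (329, [641.0, -272.0, 91.0]), (332, [639.0, -274.0, 75.0]), (335, [608.0, -277.0, 4.0]), (338, [614.0, -279.0, 3.0]), (341, [621.0, -282.0, 3.0]), (344, [628.0, -285.0, 4.0])]
230 [(308, [643.0, -242.0, 159.0]), (311, [649.0, -245.0, 157.0]), (314, [654.0, -247.0, 157.0]), (317, [655.0, -249.0, 148.0]), (320, [655.0, -251.0, 137.0]), (323, [653.0, -253.0, 123.0]), (326, [652.0, -255.0, 108.0]), (329, [650.0, -257.0, 94.0]), (332, [648.0, -260.0, 78.0]), (335, [616.0, -261.0, 3.0]), (338, [624.0, -264.0, 6.0]), (341, [629.0, -267.0, 2.0]), (344, [636.0, -269.0, 4.0])]
238 [(308, [678.0, -232.0, 207.0]), (311, [678.0, -233.0, 196.0]), (314, [651.0, -233.0, 137.0]), (317, [655.0, -235.0, 134.0]), (320, [660.0, -237.0, 132.0]), (323, [659.0, -239.0, 120.0]), (326, [661.0, -242.0, 112.0]), (329, [661.0, -244.0, 99.0]), (332, [659.0, -246.0, 85.0]), (335, [657.0, -248.0, 69.0]), (338, [633.0, -249.0, 7.0]), (341, [639.0, -251.0, 6.0]), (344, [646.0, -254.0, 8.0])]
```

View pics/p6.png

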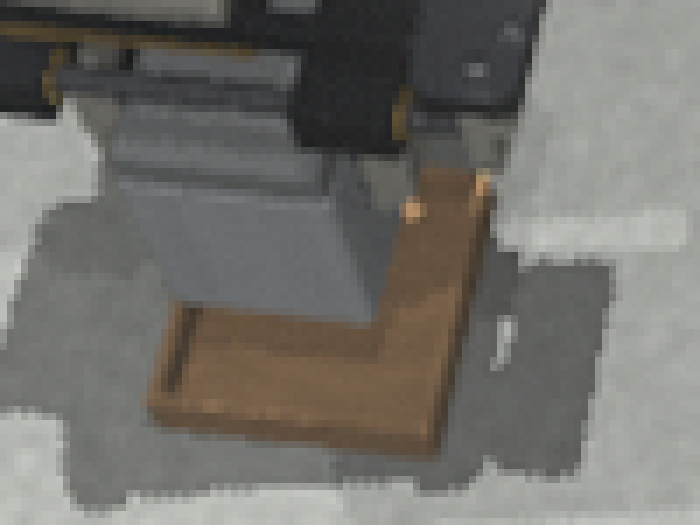

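Depth shows the tin's face vertical, with the tin about 3-4 mm back toward the robot across the jaws. I'll shift (+2.4, -1.8) mm and lower.

Call:
arm_command --steps '[{"offset":[0.1,-0.1,-0.6],"turn":0},{"offset":[0.25,-0.2,-1.8],"turn":0},{"offset":[0.25,-0.2,-3],"turn":0},{"offset":[0.25,-0.2,-4],"turn":0},{"offset":[0.25,-0.2,-4.8],"turn":0},{"offset":[0.25,-0.2,-5.3],"turn":0},{"offset":[0.25,-0.2,-5.5],"turn":0},{"offset":[0.25,-0.2,-5.5],"turn":0}]'

```text
clock: 22.2
eef_pos: [623.7, -248.2, 44.9]
ee_rot: [-2.799, -1.426, 0.0]
contact_force: [-0.2, 0.2, -3.5]
grip_width: 61.7
```

Call:
arm_command --steps '[{"offset":[0,0,-0.05],"turn":0},{"offset":[0,0,-0.1],"turn":0},{"offset":[0,0,-0.13],"turn":0},{"offset":[0,0,-0.16],"turn":0},{"offset":[0,0,-0.18],"turn":0},{"offset":[0,0,-0.2],"turn":0},{"offset":[0,0,-0.2],"turn":0},{"offset":[0,0,-0.2],"turn":0}]'

```text
clock: 23.0
eef_pos: [623.8, -248.3, 43.6]
ee_rot: [2.799, 1.426, 0.0]
contact_force: [-4.0, 1.9, 6.0]
grip_width: 61.9
```

Contact is at the expected height, with the bottom at about 3 mm. Release and retreat.

Call:
arm_command --steps '[{"offset":[0,0,0],"turn":0},{"offset":[0,0,0],"turn":0},{"offset":[0,0,0],"turn":0},{"offset":[0,0,0],"turn":0},{"offset":[0,0,0],"turn":0},{"offset":[0,0,0],"turn":0},{"offset":[0,0,0],"turn":0},{"offset":[0,0,0],"turn":0}]' --grip 1

```text
clock: 23.8
eef_pos: [623.7, -248.2, 43.0]
ee_rot: [2.799, 1.426, 0.0]
contact_force: [-0.5, 0.1, 0.3]
grip_width: 93.1
```

Call:
arm_command --steps '[{"offset":[0,0,1],"turn":0},{"offset":[0,0,3],"turn":0},{"offset":[0,0,5],"turn":0},{"offset":[0,0,7],"turn":0},{"offset":[0,0,9],"turn":0},{"offset":[0,0,11],"turn":0},{"offset":[0,0,13],"turn":0},{"offset":[0,0,14],"turn":0}]'

```text
clock: 24.6
eef_pos: [624.3, -248.5, 185.7]
ee_rot: [2.797, 1.425, 0.003]
contact_force: [-0.1, 0.5, -0.4]
grip_width: 92.8
```

```bash
python3 - <<'E'
from ov import *
ov("scene",(622,-246.3),(622,-246.3),3,(96,31,44),(150,230,330,370),(54,54),"pics/p7.png")
E
```

```text
[ 624.57096472 -248.62516829  186.45050551]
```

View pics/p7.png

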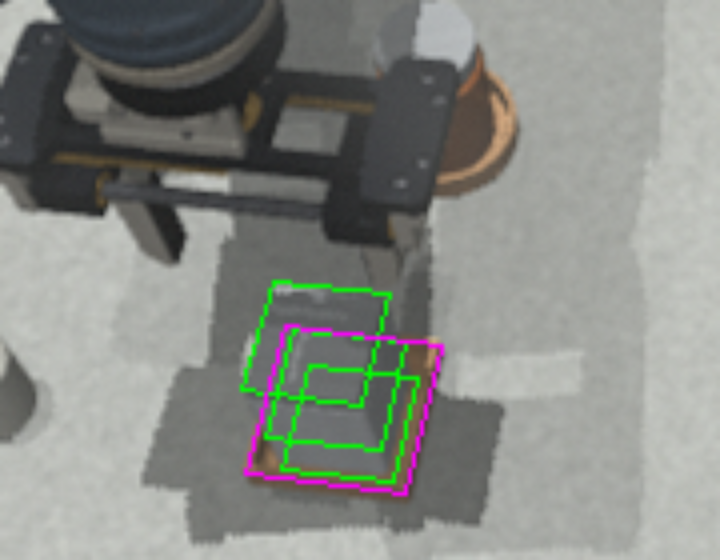

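Call:
arm_command --steps '[{"offset":[-0.3,2,0],"turn":0},{"offset":[-0.9,5.5,0],"turn":-2},{"offset":[-1.6,9.8,0],"turn":-4},{"offset":[-2.3,14.2,0],"turn":-6},{"offset":[-3,18.6,0],"turn":-8},{"offset":[-3.8,23,0],"turn":-10},{"offset":[-4.5,27.4,0],"turn":-12},{"offset":[-5.2,31.8,0],"turn":-14.6}]'

```text
clock: 25.45
eef_pos: [570.9, 71.5, 182.6]
ee_rot: [-2.958, -1.056, 0.001]
contact_force: [0.9, 0.2, -0.3]
grip_width: 93.1
```

Call:
arm_command --steps '[{"offset":[-0.7,4.6,0],"turn":0},{"offset":[-1.5,9.2,0],"turn":0},{"offset":[-2.3,13.8,0],"turn":0},{"offset":[-3,18.4,0],"turn":0},{"offset":[-3.8,23,0],"turn":0},{"offset":[-4.6,27.6,0],"turn":0},{"offset":[-5.4,32,0],"turn":0},{"offset":[-5.7,34.6,0],"turn":0}]'

```text
clock: 26.25
eef_pos: [513.2, 418.6, 182.3]
ee_rot: [-2.957, -1.062, 0.001]
contact_force: [1.4, -0.8, 0.0]
grip_width: 92.9
```

```bash
python3 - <<'E'
from ov import *
im=get_image("top");report(im)
print(readout.get_state()["eef_pos"])
cv2.imwrite("pics/t2.png",im["pixels"][:,:,::-1])
E
```

```text
bench z 0.4541918893833099
top px [430. 188.] z 99.0 mean [ 621.1 -247.2] rect [ 620.7 -246.9] [59.7 61. ] 53.8 circ r 40.4
top px [170. 197.] z 87.0 mean [612.3 259.9] rect [612.6 259.8] [36.  36.2] 73.0 circ r 18.9
top px [519. 237.] z 95.7 mean [ 519.3 -413.2] rect [ 519.4 -413. ] [23.2 19.4] 88.9 circ r 11.8
top px [ 91. 247.] z 83.6 mean [518.5 410.7] rect [518.2 410.8] [39.  21.3] 40.2 circ r 20.6
top px [369. 262.] z 98.8 mean [ 477.5 -123.5] rect [ 477.4 -124.1] [56.9 55.3] 88.9 circ r 29.4
tray px [416. 200.] rect [ 621.2 -244.8] [87.5 88.9] 54.2 circ [ 620.4 -245.4] 59.4 rimz 21.7 floor [ 618.5 -234.7    2.7]
tray px [179. 207.] rect [611.2 258.2] [53.8 62.4] 45.8 circ [613.9 260.9] 32.4 rimz 21.4 floor [612.1 258.7   2.8]
tray px [359. 271.] rect [ 475.3 -118.8] [84.5 77.5] 44.7 circ [ 478.6 -121.9] 43.8 rimz 21.6 floor [ 469.8 -112.     2.5]
tray px [172. 328.] rect [361.3 270.1] [63.3 63. ] 13.3 circ [362.2 265.9] 40.9 rimz 21.4 floor [360.  270.5   2.6]
[512.75792945 420.92859211 182.16621354]
```

View pics/t2.png

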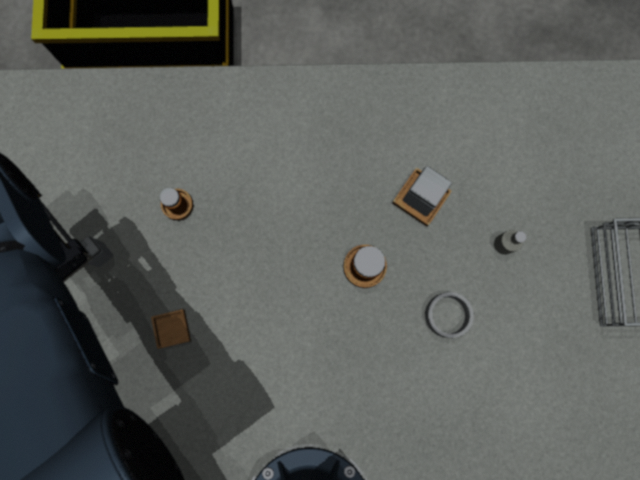

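Tops at z 99 (large jar, large tin) and 87 mm (small jar), with centres within 3 mm of the trays (top camera): all three are seated. Now I check settling and descend to the small tin.

Call:
arm_command --steps '[{"offset":[0,0,0],"turn":0},{"offset":[0,0,0],"turn":0},{"offset":[0,0,-1],"turn":0},{"offset":[0,0,-2.5],"turn":0},{"offset":[0,0,-4],"turn":0},{"offset":[0,0,-5],"turn":0},{"offset":[0,0,-5.5],"turn":0},{"offset":[0,0,-5.5],"turn":0}]'

```text
clock: 27.1
eef_pos: [514.4, 415.5, 127.0]
ee_rot: [2.957, 1.059, -0.002]
contact_force: [0.5, -0.3, 0.3]
grip_width: 93.2
```

```bash
python3 - <<'E'
from ov import *
ov("scene",(514.5,415.8),(361.5,268.2),0,(84,20,32.5),(340,100,500,230),(39.5,12.1),"pics/p8.png")
print(readout.get_state()["ee_rot"])
E
```

```text
[514.68968997 415.80637881 127.82716719]
[ 2.95769457e+00  1.05891817e+00 -4.92952015e-04]
```

View pics/p8.png

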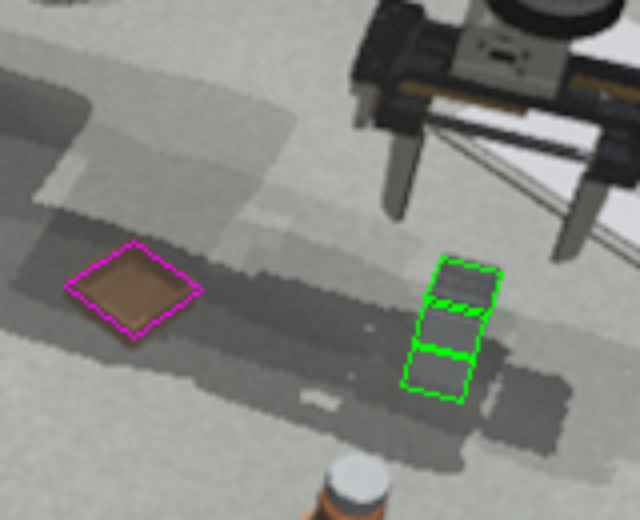

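Call:
arm_command --steps '[{"offset":[0,0,-1.5],"turn":0},{"offset":[0,0,-3.5],"turn":0},{"offset":[0,0,-5.5],"turn":0},{"offset":[0,0,-7],"turn":0},{"offset":[0,0,-8.2],"turn":0},{"offset":[0,0,-9],"turn":0},{"offset":[0,0,-9.2],"turn":0},{"offset":[0,0,-9.2],"turn":0}]'

```text
clock: 27.95
eef_pos: [514.8, 415.9, 36.2]
ee_rot: [-2.958, -1.059, -0.0]
contact_force: [0.4, 0.2, -0.9]
grip_width: 92.8
```

Call:
arm_command --steps '[{"offset":[0,0,0],"turn":0},{"offset":[0,0,0],"turn":0},{"offset":[0,0,0],"turn":0},{"offset":[0,0,0],"turn":0},{"offset":[0,0,0],"turn":0},{"offset":[0,0,0],"turn":0},{"offset":[0,0,0],"turn":0},{"offset":[0,0,0],"turn":0}]' --grip 0 --newtons 25

```text
clock: 28.75
eef_pos: [514.7, 415.9, 36.1]
ee_rot: [-2.958, -1.059, -0.0]
contact_force: [0.8, 0.6, -0.0]
grip_width: 40.3
```

Call:
arm_command --steps '[{"offset":[0,0,0.3],"turn":0},{"offset":[0,0,1],"turn":0},{"offset":[0,0,2],"turn":0},{"offset":[0,0,3],"turn":0},{"offset":[0,0,4],"turn":0},{"offset":[0,0,5],"turn":0},{"offset":[0,0,5.7],"turn":0},{"offset":[0,0,6],"turn":0}]'

```text
clock: 29.55
eef_pos: [514.9, 416.0, 97.1]
ee_rot: [-2.957, -1.059, -0.002]
contact_force: [0.7, 0.2, -1.3]
grip_width: 39.8
```

Call:
arm_command --steps '[{"offset":[-0.8,-0.7,0],"turn":-1},{"offset":[-2.6,-2.5,0],"turn":-4},{"offset":[-5.2,-5,0],"turn":-9},{"offset":[-8.2,-7.9,0],"turn":-14},{"offset":[-11.2,-10.8,0],"turn":-19},{"offset":[-13.6,-13.1,0],"turn":-24},{"offset":[-15,-14.5,0],"turn":-26.5},{"offset":[-15.3,-14.8,0],"turn":-27.2}]'

```text
clock: 30.35
eef_pos: [360.3, 266.6, 96.1]
ee_rot: [3.124, 0.331, -0.002]
contact_force: [0.3, -0.2, -1.0]
grip_width: 39.6
```

```bash
python3 - <<'E'
from ov import *
ov("scene",(361.5,268.2),(361.5,268.2),60,(84,20,32.5),(300,100,450,210),(12.1,12.1),"pics/p9.png")
print(readout.get_state()["ee_rot"])
E
```

```text
[361.04496858 267.19063847  96.19910994]
[ 3.12386007e+00  3.32125630e-01 -5.20029362e-04]
```

View pics/p9.png

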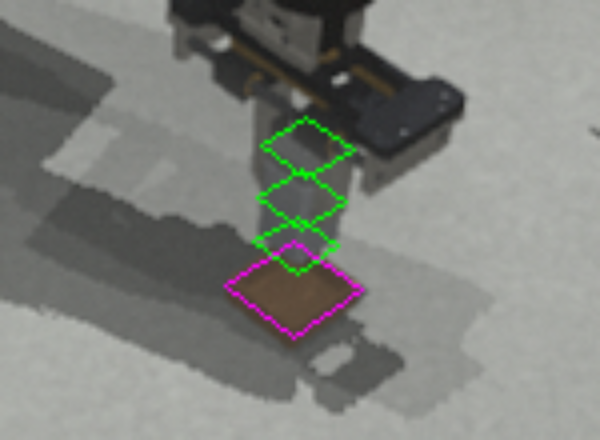

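The tin is aligned over its tray; lowering.

Call:
arm_command --steps '[{"offset":[0,0,-0.6],"turn":0},{"offset":[0,0,-1.8],"turn":0},{"offset":[0,0,-3],"turn":0},{"offset":[0,0,-4],"turn":0},{"offset":[0,0,-4.8],"turn":0},{"offset":[0,0,-5.3],"turn":0},{"offset":[0,0,-5.5],"turn":0},{"offset":[0,0,-5.5],"turn":0}]'

```text
clock: 31.2
eef_pos: [361.7, 267.8, 40.9]
ee_rot: [3.124, 0.334, -0.0]
contact_force: [-0.5, -0.6, -1.8]
grip_width: 39.6
```

Call:
arm_command --steps '[{"offset":[0,0,-0.05],"turn":0},{"offset":[0,0,-0.1],"turn":0},{"offset":[0,0,-0.13],"turn":0},{"offset":[0,0,-0.16],"turn":0},{"offset":[0,0,-0.18],"turn":0},{"offset":[0,0,-0.2],"turn":0},{"offset":[0,0,-0.2],"turn":0},{"offset":[0,0,-0.2],"turn":0}]'

```text
clock: 32.0
eef_pos: [361.7, 267.8, 39.0]
ee_rot: [3.124, 0.334, -0.0]
contact_force: [0.1, 0.3, -0.9]
grip_width: 39.7
```

Call:
arm_command --steps '[{"offset":[0,0,-0.02],"turn":0},{"offset":[0,0,-0.04],"turn":0},{"offset":[0,0,-0.06],"turn":0},{"offset":[0,0,-0.06],"turn":0},{"offset":[0,0,-0.06],"turn":0},{"offset":[0,0,-0.06],"turn":0},{"offset":[0,0,-0.06],"turn":0},{"offset":[0,0,-0.06],"turn":0}]'

```text
clock: 32.8
eef_pos: [361.7, 267.8, 39.0]
ee_rot: [-3.124, -0.334, -0.0]
contact_force: [-2.5, -1.2, 10.9]
grip_width: 39.7
```

Firm contact at 10.9 N. Release and retreat.

Call:
arm_command --steps '[{"offset":[0,0,0],"turn":0},{"offset":[0,0,0],"turn":0},{"offset":[0,0,0],"turn":0},{"offset":[0,0,0],"turn":0},{"offset":[0,0,0],"turn":0},{"offset":[0,0,0],"turn":0},{"offset":[0,0,0],"turn":0},{"offset":[0,0,0],"turn":0}]' --grip 1

```text
clock: 33.6
eef_pos: [361.7, 267.8, 38.4]
ee_rot: [3.124, 0.334, 0.0]
contact_force: [-0.3, -0.1, 0.7]
grip_width: 92.3
```

Call:
arm_command --steps '[{"offset":[0,0,1],"turn":0},{"offset":[0,0,3],"turn":0},{"offset":[0,0,5],"turn":0},{"offset":[0,0,7],"turn":0},{"offset":[0,0,9],"turn":0},{"offset":[0,0,12],"turn":0},{"offset":[0,0,15],"turn":0},{"offset":[0,0,18],"turn":0}]'

```text
clock: 34.4
eef_pos: [361.4, 267.6, 220.4]
ee_rot: [-3.124, -0.334, -0.001]
contact_force: [-0.4, 0.3, -0.5]
grip_width: 93.0
```

Call:
arm_command --steps '[{"offset":[-1,3,0],"turn":0},{"offset":[-2,7,0],"turn":0},{"offset":[-4,11,0],"turn":0},{"offset":[-6,15,0],"turn":0},{"offset":[-8,19,0],"turn":0},{"offset":[-10,22,0],"turn":0},{"offset":[-11,24,0],"turn":0},{"offset":[-11,24,0],"turn":0}]'

```text
clock: 35.2
eef_pos: [250.2, 509.4, 218.9]
ee_rot: [-3.123, -0.338, -0.0]
contact_force: [0.3, -0.5, 0.1]
grip_width: 93.0
```

```bash
python3 - <<'E'
from ov import *
im=get_image("top");report(im)
s=get_image("scene");print("scene");report(s)
w=cloud(im);z=w[...,2]
m=((z>25)&(z<112)&(w[...,1]<-230)&(w[...,1]>-450)&(w[...,0]>150)&(w[...,0]<570)).astype(np.uint8)
n,l,st,c=cv2.connectedComponentsWithStats(m)
for i in range(1,n):
    if st[i,4]>30:q=w[l==i];print("obst",c[i].round(),q.mean(0).round(),q.min(0).round(),q.max(0).round())
cv2.imwrite("pics/f.png",np.hstack([cv2.resize(im["pixels"],(400,300)),cv2.resize(s["pixels"],(400,300))])[:,:,::-1])
E
```

```text
bench z -0.2449674965230315
top px [430. 188.] z 98.8 mean [ 620.9 -247.1] rect [ 620.8 -246.9] [59.7 61. ] 53.8 circ r 41.0
top px [170. 197.] z 86.8 mean [612.2 259.9] rect [611.4 259.5] [36.8 35.6] 45.9 circ r 19.1
top px [519. 237.] z 95.5 mean [ 519.3 -413.5] rect [ 519.5 -413. ] [23.2 19.4] 88.9 circ r 11.8
top px [369. 262.] z 98.7 mean [ 477.4 -123.5] rect [ 477.9 -123.7] [56.  58.2] 43.5 circ r 29.6
top px [162. 328.] z 86.6 mean [361.1 269.9] rect [361.3 269.7] [37.8 38.5] 11.6 circ r 25.3
tray px [416. 200.] rect [ 621.6 -244.9] [87.8 88.3] 54.2 circ [ 620.4 -245.4] 59.4 rimz 21.4 floor [ 618.9 -234.8    2.6]
tray px [179. 207.] rect [611.2 258.2] [53.8 62.4] 45.8 circ [614.1 261. ] 32.3 rimz 21.0 floor [611.4 258.5   2.9]
tray px [359. 271.] rect [ 475.3 -118.8] [84.5 77.6] 44.7 circ [ 478.5 -121.9] 43.9 rimz 21.4 floor [ 469.1 -112.2    2.7]
tray px [175. 330.] rect [360.2 269.8] [65.  65.2] 11.8 circ [360.2 269.1] 43.9 rimz 21.3 floor [353.  263.1   2.5]
scene
bench z 1.1870778877884618
top px [375. 155.] z 87.4 mean [364.5 266.7] rect [365.1 265.9] [41.9 42.6] 11.3 cir
[... 326 characters left out ...]
an [ 522.  -416.2] rect [ 522.4 -416.1] [24.6 20.2] 20.4 circ r 12.6
tray px [372. 176.] rect [364.5 264.9] [71.9 73.5] 11.4 circ [368.5 262.2] 44.0 rimz 21.5 floor [358.7 263.    5.4]
tray px [425. 241.] rect [622.3 254.1] [61.9 63.4] 48.5 circ [619.  256.3] 35.7 rimz 28.6 floor [617.9 265.3   4.1]
tray px [263. 264.] rect [ 489.6 -125.4] [84.7 62. ] 86.3 circ [ 478.7 -124.8] 42.9 rimz 21.7 floor [ 481.6 -124.     3.8]
tray px [241. 340.] rect [ 623.6 -248.3] [88.9 93.4] 54.0 circ [ 626.6 -247.2] 60.3 rimz 22.1 floor [ 636.  -237.5    4.1]
obst [511. 241.] [ 517. -407.   64.] [ 498. -434.   25.] [ 541. -391.  100.]
obst [451. 315.] [ 375. -286.   38.] [ 333. -330.   25.] [ 421. -242.   47.]
```

View pics/f.png

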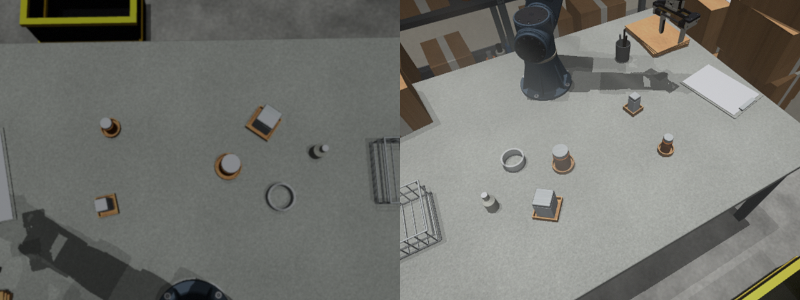

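All four stand in their trays in both views. The lid heights match flat seating (99 and 87 mm expected), the bottle and tape have not moved, and the robot is clear.

```bash
python3 -c "
from station import bot
print(bot.close_job())"
```

```text
the job is handed in; nothing more can be done
None
```

All four items stand in their matching trays, and I handed the job in with the robot clear of everything. I packed them one at a time: large jar, small jar, large tin, small tin. Each was lowered until the wrist force showed contact (at most about 11 N), then released. It took about 35 s of the 112 s allowed.

**Last checks, from the final pictures:**
- **Seating:** lid heights in the top camera were 98.8, 98.7, 86.8 and 86.6 mm. Sitting flat should give 99 mm for the large items and 87 mm for the small ones. The scene camera read about 1 mm higher.
- **Centring:** all four centres are within about 3 mm of their tray centres in the top camera. The small jar is the furthest off, at about 3 mm. The play is 8.5–9 mm on each side.
- **Tin angles:** both tins are within 1° of their trays.
- **Bystanders:** the bottle and the roll of tape are where they were, to within about 2 mm.

**Disagreements:**
- The two cameras differed steadily by about 3 mm in x and in y, so I used their average for positions.
- Before lowering, the large tin appeared 3–4 mm off, so I shifted it about 3 mm. In the top camera it ended within about 2 mm of its tray centre.

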